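# Sight the plaster disc in the sprung mirror

## Robot

A 6-joint arm with a two-finger parallel gripper is mounted at the origin on a cart in front of the work surface, level with it; the furniture and walls round the work are solid. World frame = base frame: x ahead of the robot, y to its left, z up, the work surface at z = 0. Lengths are in m, angles in degrees, forces in N, time in s.
With the tool pointing down it reaches from about 0.375 to 0.9 m from the base axis. Payload 3.1 kg.
Tool frame: the origin (TCP) lies at the very end of the fingers, on their centre line; the grasp point (between the pads) lies 19 mm behind it; x points along the fingers, z is the direction in which the jaws open and shut, and the axes are right-handed (so a half turn about x gives the same grasp; the last joint's range is limited). The gripper opens to 87 mm and grips with 3 to 60 N. Pads are 19 mm wide; open, the fingers measure 117 mm over their backs; the gripper's body (75 mm by 190 mm) begins 51 mm behind the grasp point.
Start: joints at [61.106, 30.224, 82.088, -0, 67.689, -10.227], TCP at [0.2, 0.592, 0.223] pointing down, gripper open.
Joint ranges: [-176.69, 176.69], [-43.24, 126.21], [12.49, 139.97], [-82, 262], [0, 151.66], [-163.58, 163.58]. Speed limits (degrees/s): [159.86, 159.86, 180, 180, 180, 180].

## Interface

Orientations are given as a 3x3 rotation matrix whose columns are the frame's x, y, z axes.
In Python, from rig import bot gives the robot as it stands.
- The arm moves only by the tool send_rows, never from a script. Its arguments are lists of equal length, an entry for each row: "fingers": the opening, from 0 (shut) to 1 (fully open); "dp": the shift along the world's x, y, z in mm, a list of three; "turn": the turn, a rotation vector about the world's x, y, z in rad, a list of three. In form: {"fingers": [fingers, ...], "dp": [[tx, ty, tz], ...], "turn": [[rx, ry, rz], ...]}. A call has 1 to 10 rows; each row is the pose to reach, as a shift and turn from the pose measured when the call began; what a row does not reach only later rows make up. A row lasts 1/12 s, in which the tool goes at most 41.7 mm and 7.16 degrees, less where a joint would pass 70% of its speed; a pose out of reach is approached as far as the arm can. A call with a gripper value outside its range is refused whole. The fingers move at their own pace and stop on an object; the grip force is fixed at half the most. Time passes only in rows, so rows that repeat a pose let the fingers close. It gives the time, the measured TCP pose, the force and the opening at its end, in the units of the state.
- bot.read_state(): the state, without advancing time (a new reading comes with each control period).
- bot.capture(name): name is "scene" or "side" or "wrist"; returns a dict with "img" (400x640x3 uint8, blue, green, red), "z_map" (400x640 float32, m along the optical axis (not along the pixel's ray), 0 where there is no reading), "mtx" (3x3 intrinsics, pixels), "origin" and "orientation" of the camera in the world; the wrist camera has in their place "hand_eye" (4x4, takes a point from camera to tool coordinates, whose origin is the TCP and whose axes are the tool frame's). Camera axes: x right, y up, looking along -z (the intrinsics and any distortion apply to the point x, -y, -z); pixel columns grow to the right and rows downward; lengths in m; the calibration is good to about 2 mm. The wrist camera is an equidistant fisheye: a pixel r from the principal point sees the ray r / f radians off the axis. A picture is of the moment at which its call begins: read the wrist's pose just before it.
- bot.hand_in(): hands the job in, once; it reports no verdict.
The state is a dict: "time_s": time; "joint_positions": joint angles; "qvel": joint speeds; "tau": joint torques, N m; "position": TCP position; "tcp_rot": TCP orientation; "force": force on the tool from outside, world axes, zero at the start; "moment": the same for the moment, N m; "opening": opening from 0.0 (shut) to 1.0 (fully open).
Only numpy, scipy, OpenCV 4.12 (cv2) and the standard library are available. Lean on these libraries where they do the work, as an engineer would, in place of code of your own. Each camera call takes 0.05 s, during which the arm holds its last target.

## Task

Lift the dust cover off the two pins of the mirror housing and lay it flat on the bench clear of the fixture, handle up. Then take the knob of the spring-loaded mirror and turn it until the small inspection camera on the fixture sees the round plaster disc in the middle of the mirror, and finish while still holding the knob at that angle, because the spring turns the mirror back when it is let go. Do not knock the pieces off their places or push the tin, lamp and tweezers about.

Things in the scene. Friction and masses are not known exactly. Their poses are not given: they have to be found in the camera images.
- housing: the fixture, fixed to the bench. Origin on the bench under the mirror's upright axis, z up, -x its front (to the robot), +y its left. Base plate 6 mm thick: x -139 to +49, y -131 to +131 mm (behind x = -27 only y -88 to +88). Grey mirror housing: two cheek walls at y = -68 and +68 mm, 12 mm thick, 58 mm long in x, tops at z = 98 mm; a low back wall at x = 31 mm up to z = 46 mm; front open
- left_pin (a point): tip of the left of the two steel pins that locate the cover; each is 6 mm thick, 11 mm high, upright on top of a cheek wall (y = +68 and -68 mm, x = 0, tips at z = 109 mm in the housing's frame)
- mid_post (a point): middle of the top of the middle one of three round pedestals, 46 mm across, tops 34 mm above the bench, all 110 mm from the mirror's axis, 35 degrees apart: at x, y = (-108, -19), (-100, +46) and (-55, +95) mm in the housing's frame. The disc, the shell and the casting lie on them, one on each, in an order that changes
- lens (a point): middle of the front lens of the black inspection camera at the fixture's right front, 102 mm from the mirror's axis in the direction (-0.5, -0.866) in the housing's x, y, 42 mm above the bench; it looks level, straight at the axis. The camera reaches out to 150 mm from the axis, its top is 61 mm above the bench
- mirror (a joint): turn of the mirror about its upright axis, rad, 0 to 1.4, growing counter-clockwise seen from above. At 0 (parked by its spring) it faces along (-0.866, +0.5) in the housing's x, y; at 0.524 straight to the front, -x. The camera sees a piece mid-mirror when the mirror, seen from above, faces along the line that halves the angle at the axis between lens and piece. Spring 0.05 N m per rad, slack at 0, well damped
- knob (a point): middle of the mirror's knob, on the turning axis 81 mm above the bench, under the cover at first: an upright black bar 10 mm thick (own x, to be gripped across), 36 mm long (own y), 24 mm high (z 69 to 93 mm), turning with the mirror. Own x points opposite to where the mirror faces. The mirror, 46 mm wide, 7 mm thick, hangs below it from z = 21 to 59 mm
- cover_handle (a point): middle of the handle of the dust cover, 19 mm above the cover's underside: a black bar 10 mm thick (own x), 50 mm long (own y), top 29 mm above the underside; z up. The cover is a loose aluminium plate 64 x 164 x 5 mm, about 0.16 kg, with 9 mm holes 68 mm either side of its middle in y. At first it lies on the cheek walls, underside 98 mm above the bench, the pins in its holes
- disc_mid (a point): middle of the plaster disc, flat and round, 23 mm across, 9 mm high, loose on one of the pedestals
- shell_mid (a point): middle of the ribbed seashell, 29 x 33 x 16 mm, loose on another pedestal; not to be moved
- casting_mid (a point): middle of the rough pale lump, a casting of 27 x 39 x 18 mm, loose on another pedestal; not to be moved
- burr_block: the wooden tool block full of burrs at the back of the bench, 124 x 224 x 82 mm, fixed; origin mid-underside. Reaches to about 115 mm from its origin; the bench between it, the fixture, the tin and the tweezers is free
- tin_mid (a point): middle of the flat round white tin, 76 mm across, 29 mm high, loose on the bench at right; not to be moved
- lamp_mid (a point): middle of the white spirit lamp, 68 mm across, 80 mm high, loose on the bench at left; not to be moved
- tweezers_mid (a point): middle of the steel tweezers, 13 x 122 x 8 mm, lying loose on the bench at far right; not to be moved. Behind them to the right stands the black shade of the bench lamp, from about y = -0.28 m on

How it is judged (in metres and radians):
On the way, in this order (a step that is already met when the one before it is completed fails the run):
1. the cover is lifted clear above the pins (z of cover_handle in the frame of housing above 0.135 m and contact force between the fingers and cover above 0.3 N), for 0.1 s.
2. the cover lies flat on the bench, handle up, let go (height (world z) of cover_handle below 0.0235 m and angle between cover_handle's own z axis and vertical below 0.06 rad and contact force between the fingers and cover below 0.1 N), for 0.2 s.
At the end, for the whole second after the job is handed in: the fingers hold the mirror throughout within 0.07 rad of the angle that halves the angle between the lens and the disc's pedestal; the cover lies flat on the bench itself (handle middle below 23.5 mm, tilt below 0.06 rad), let go; disc, shell and casting within 12 mm of their starts (all of step 2 and ((y of disc_mid in the frame of housing between -0.04 and 0.005 m and value of joint mirror between 1.064 and 1.204 rad) or (y of disc_mid in the frame of housing between 0.03 and 0.063 m and value of joint mirror between 0.759 and 0.899 rad) or (y of disc_mid in the frame of housing between 0.078 and 0.115 m and value of joint mirror between 0.454 and 0.594 rad)) and contact force between the fingers and mirror above 0.5 N and distance of each of disc_mid, shell_mid, casting_mid from where it was at the start of the episode below 0.012 m); the arm keeps its last pose, push and grip.
It fails at once if a piece on a pedestal is moved by more than 12 mm (distance of any of disc_mid, shell_mid, casting_mid from where it was at the start of the episode above 0.012 m).
It fails at once if the tin, the lamp or the tweezers is pushed more than 20 mm (distance of any of tin_mid, lamp_mid, tweezers_mid from where it was at the start of the episode above 0.02 m).
It also fails if it takes over 50 s, if anything falls off the work surface, if the arm or the gripper's body presses on something with over 40 N, if the wrist force passes 120 N, or if a joint passes its speed limit or range.

## Working session

There is one attempt and no reset: what is moved stays moved. The work goes in short steps, Python scripts to look and compute and a tool call to move; the robot and the scene stay as the last step left them, time stands still between calls to the robot, and variables do not carry over. Pictures are saved under pics/ and viewed, and the job is handed in when it is done.

Besides the shell and the picture viewer there is one more tool, called after "Call:" as name(argument=value, ...), one argument or row to a line, values as JSON. send_rows: Moves the arm, as the interface text tells. Its arguments: {"type":"object","properties":{"fingers":{"type":"array","items":{"type":"number"}},"dp":{"type":"array","items":{"type":"array","items":{"type":"number"}}},"turn":{"type":"array","items":{"type":"array","items":{"type":"number"}}}},"required":["fingers","dp","turn"]}

```bash
ls; mkdir -p pics; python3 - <<'E'
from rig import bot
import cv2, numpy as np, pickle
s=bot.read_state(); print({k:np.round(v,3).tolist() for k,v in s.items()})
for n in ["scene","side","wrist"]:
    c=bot.capture(n); pickle.dump(c,open(f"{n}0.pkl","wb")); cv2.imwrite(f"pics/{n}0.png",c["img"])
    print(n,c["mtx"].round(1).tolist(),{k:np.round(c[k],3).tolist() for k in c if k in("origin","orientation","hand_eye")},[k for k in c])
E
```

```text
pics
{'time_s': 0.0, 'joint_positions': [61.105, 30.278, 82.156, -0.001, 67.687, -10.227], 'qvel': [-0.031, 0.095, 0.083, 0.044, -0.094, 0.036], 'tau': [0.0, -44.005, -17.659, 0.063, 0.058, -0.0], 'position': [0.2, 0.591, 0.222], 'tcp_rot': [[-0.001, -0.947, 0.32], [-0.002, 0.32, 0.947], [-1.0, 0.0, -0.002]], 'force': [-0.442, -0.743, 0.47], 'moment': [0.002, 0.032, 0.001], 'opening': 0.998}
scene [[382.0, 0.0, 319.6], [0.0, 382.0, 202.3], [0.0, 0.0, 1.0]] {'origin': [0.181, -0.559, 0.796], 'orientation': [[0.82, 0.398, -0.41], [-0.572, 0.571, -0.589], [-0.0, 0.718, 0.696]]} ['img', 'z_map', 'mtx', 'origin', 'orientation']
side [[466.3, 0.0, 320.7], [0.0, 466.3, 206.1], [0.0, 0.0, 1.0]] {'origin': [0.018, -0.447, 0.95], 'orientation': [[0.647, 0.58, -0.495], [-0.762, 0.486, -0.427], [-0.007, 0.654, 0.757]]} ['img', 'z_map', 'mtx', 'origin', 'orientation']
wrist [[309.7, 0.0, 320.4], [0.0, 309.7, 197.7], [0.0, 0.0, 1.0]] {'hand_eye': [[-0.001, 0.284, -0.959, -0.163], [-0.001, 0.959, 0.284, 0.078], [1.0, 0.001, -0.0, 0.0], [0.0, 0.0, 0.0, 1.0]]} ['img', 'z_map', 'mtx', 'hand_eye']
```

View pics/scene0.png

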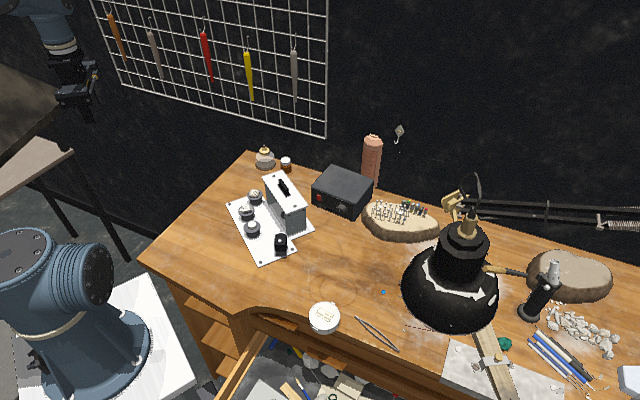

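View pics/side0.png

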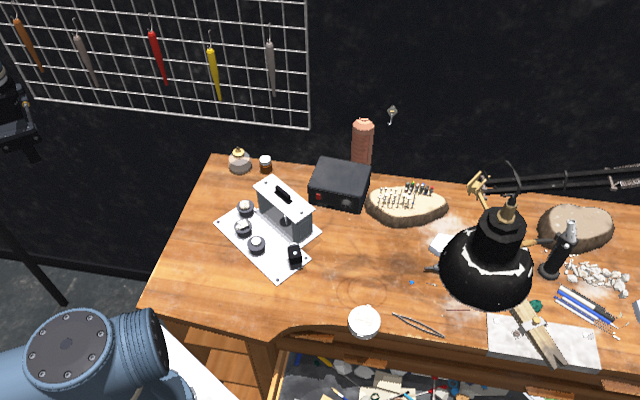

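View pics/wrist0.png

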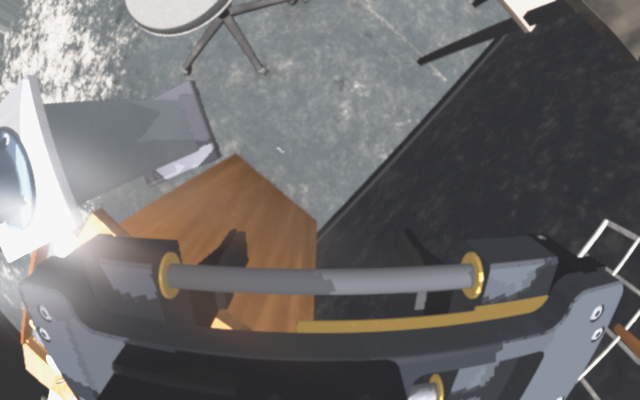

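```bash
cat > h.py <<'E'
import numpy as np, cv2, pickle
def P(c,u,v,d=None):
    K=c["mtx"]; 
    if d is None:
        w=c["z_map"][int(v)-1:int(v)+2,int(u)-1:int(u)+2]; w=w[w>0]; d=np.median(w)
    p=np.array([(u-K[0,2])/K[0,0]*d,-(v-K[1,2])/K[1,1]*d,-d])
    return c["orientation"]@p+c["origin"]
def plane(c,u,v,z):
    K=c["mtx"]; r=c["orientation"]@np.array([(u-K[0,2])/K[0,0],-(v-K[1,2])/K[1,1],-1])
    o=np.array(c["origin"]); return o+r*(z-o[2])/r[2]
def proj(c,p):
    q=np.array(c["orientation"]).T@(np.array(p)-c["origin"]); K=c["mtx"]
    return np.array([K[0,0]*q[0]/-q[2]+K[0,2], K[1,1]*q[1]/q[2]+K[1,2]])
def cloud(c):
    K=c["mtx"]; v,u=np.mgrid[:400,:640]; d=c["z_map"]
    p=np.stack([(u-K[0,2])/K[0,0]*d,-(v-K[1,2])/K[1,1]*d,-d],-1)
    q=p@np.array(c["orientation"]).T+c["origin"]; q[d<=0]=np.nan; return q
E
python3 - <<'E'
from h import *
for n,(a,b,x,y) in dict(scene=(215,150,130,120),side=(200,165,140,130)).items():
    c=pickle.load(open(n+"0.pkl","rb")); im=c["img"][b:b+y,a:a+x]
    cv2.imwrite(f"pics/{n}0z.png",cv2.resize(im,None,fx=5.5 if n=="scene" else 4.5,fy=5.5 if n=="scene" else 4.5,interpolation=cv2.INTER_CUBIC)[:600,:800])
    q=cloud(c); z=q[...,2]
    # top-down map
s=pickle.load(open("scene0.pkl","rb"))
d=pickle.load(open("side0.pkl","rb"))
for n,c,L in (("scene",s,dict(tin=(324,317),lamp=(265,155),bench=(220,270),hand=(284,187),block=(335,175),blockR=(375,200),benchfar=(320,260),mid=(350,255))),("side",d,dict(tin=(364,320),lamp=(240,155),hand=(284,195),bench=(180,280),block=(340,170),blockR=(345,200)))):
    for k,(u,v) in L.items(): print(n,k,P(c,u,v).round(3))
E
```

```text
scene tin [ 0.434 -0.212  0.028]
scene lamp [0.602 0.353 0.05 ]
scene bench [ 0.303  0.058 -0.   ]
scene hand [0.533 0.11  0.126]
scene block [0.703 0.113 0.083]
scene blockR [0.792 0.027 0.001]
scene benchfar [ 0.528 -0.062  0.   ]
scene mid [ 0.601 -0.094  0.002]
side tin [ 0.435 -0.207  0.025]
side lamp [0.601 0.352 0.057]
side hand [0.529 0.11  0.124]
side bench [ 0.249  0.196 -0.002]
side block [0.713 0.084 0.084]
side blockR [0.653 0.019 0.064]
```

View pics/scene0z.png

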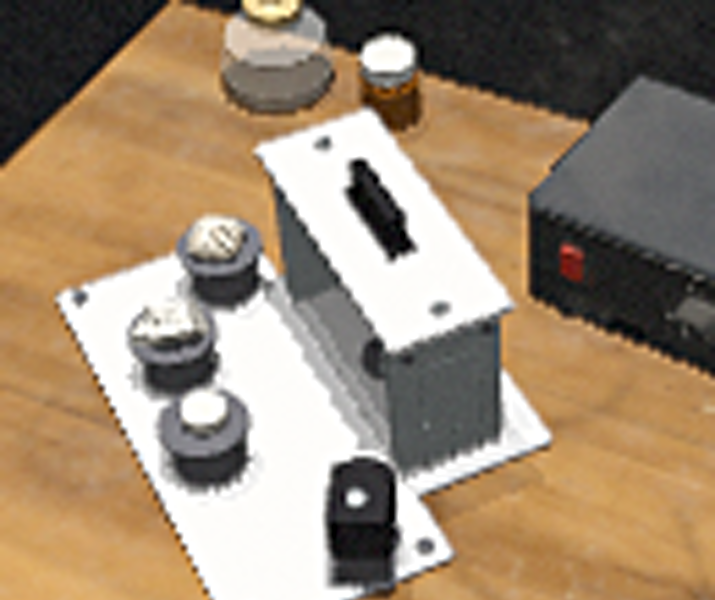

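View pics/side0z.png

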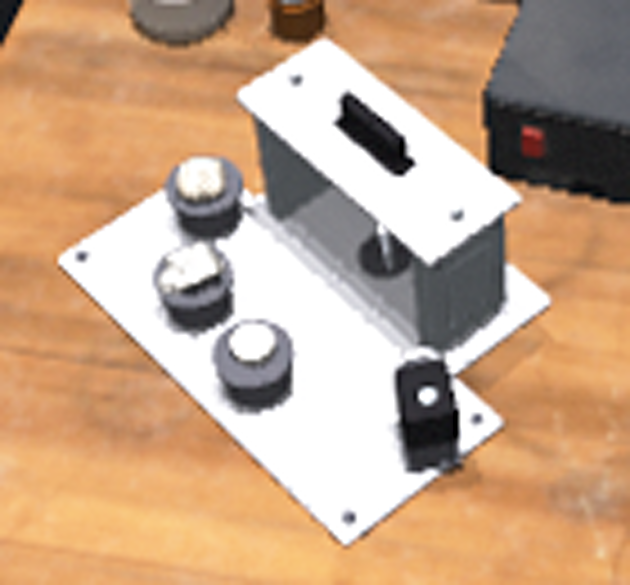

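```bash
python3 - <<'E'
from h import *
for n in("scene","side"):
    c=pickle.load(open(n+"0.pkl","rb")); q=cloud(c)
    hsv=cv2.cvtColor(c["img"],cv2.COLOR_BGR2HSV)
    near=(abs(q[...,0]-.5)<.3)&(abs(q[...,1]-.1)<.25)
    white=(hsv[...,1]<40)&(hsv[...,2]>170)&near
    for nm,z0,t in(("cover",.103,.008),("base",.006,.006)):
        m=(white&(abs(q[...,2]-z0)<t)).astype(np.uint8)
        k,l,st,ce=cv2.connectedComponentsWithStats(m); i=1+np.argmax(st[1:,4]); m=(l==i)
        v,u=np.nonzero(m)
        pts=np.array([plane(c,a,b,z0)[:2] for a,b in zip(u,v)])
        r=cv2.minAreaRect((pts*1000).astype(np.float32)); print(n,nm,len(pts),r,"medz",np.median(q[m][:,2]).round(4))
        print(cv2.boxPoints(r).round(1).tolist())
    # pedestal pieces: points z in .036-.06
    m=(white&(q[...,2]>.037)&(q[...,2]<.07)).astype(np.uint8)
    k,l,st,ce=cv2.connectedComponentsWithStats(m)
    for i in range(1,k):
        if st[i,4]>15: print("piece",st[i],q[l==i].mean(0).round(3),"z max",np.percentile(q[l==i][:,2],[50,95]).round(4))
E
```

```text
scene cover 859 ((536.4649047851562, 121.82844543457031), (164.02642822265625, 64.5853500366211), 83.60520935058594) medz 0.1039
[[495.20001220703125, 43.900001525878906], [559.4000244140625, 36.70000076293945], [577.7000122070312, 199.6999969482422], [513.5, 206.89999389648438]]
scene base 1674 ((454.10577392578125, 131.29771423339844), (262.7895202636719, 111.86343383789062), 83.49983978271484) medz 0.0068
[[383.70001220703125, 7.099999904632568], [494.79998779296875, -5.599999904632568], [524.5999755859375, 255.5], [413.3999938964844, 268.20001220703125]]
piece [280 157  10   6  49] [0.644 0.3   0.046] z max [0.0457 0.0484]
piece [261 159   9   3  16] [0.596 0.344 0.039] z max [0.0391 0.0403]
piece [249 190  10   6  43] [0.489 0.219 0.047] z max [0.0472 0.0507]
piece [239 205  13   7  60] [0.441 0.175 0.048] z max [0.0476 0.0529]
piece [248 221   8   6  41] [0.428 0.115 0.043] z max [0.0432 0.0453]
side cover 1148 ((533.2864379882812, 121.0001220703125), (164.41964721679688, 66.1143798828125), 83.197265625) medz 0.1018
[[490.70001220703125, 43.29999923706055], [556.4000244140625, 
[... 428 characters left out ...]
  12   7  68] [0.643 0.299 0.044] z max [0.0438 0.0474]
piece [391 187  10  13  36] [ 0.777 -0.056  0.042] z max [0.0387 0.063 ]
piece [371 189  14  16  94] [ 0.732 -0.022  0.041] z max [0.0388 0.0614]
piece [382 188   8  11  32] [ 0.759 -0.035  0.042] z max [0.039  0.0642]
piece [401 189   7   8  18] [ 0.785 -0.075  0.044] z max [0.0395 0.0696]
piece [382 198  49  18 274] [ 0.754 -0.112  0.039] z max [0.0391 0.0417]
piece [239 201  11   8  67] [0.488 0.22  0.045] z max [0.0454 0.05  ]
piece [235 220  14  10  85] [0.438 0.176 0.046] z max [0.0459 0.0506]
piece [251 237  10   8  60] [0.426 0.115 0.042] z max [0.0419 0.0448]
piece [287 243  10  10  23] [0.465 0.036 0.051] z max [0.0522 0.0554]
```

```bash
python3 - <<'E'
from h import *
H=np.zeros((500,700))-1; col=np.zeros((500,700,3),np.uint8)
for n in("scene","side"):
    c=pickle.load(open(n+"0.pkl","rb")); q=cloud(c)
    ok=~np.isnan(q[...,0])
    x=((q[...,0]-.3)*800); y=((.35-q[...,1])*800)
    ok&=(x>=0)&(x<480)&(y>=0)&(y<690)&(q[...,2]>-.05)&(q[...,2]<.6)
    for X,Y,z,b in zip(x[ok].astype(int),y[ok].astype(int),q[...,2][ok],c["img"][ok]):
        r=slice(max(0,499-X-1),499-X+2),slice(max(0,Y-1),Y+2)
        if z>H[r].max(): H[r]=z; col[r]=b
for i in range(0,700,80):
    cv2.line(col,(i,0),(i,499),(0,255,255),1); cv2.putText(col,f"y{.35-i/800:.2f}",(i,10),0,.35,(0,255,0),1)
for i in range(0,500,80):
    cv2.line(col,(0,499-i),(699,499-i),(0,255,255),1); cv2.putText(col,f"x{.3+i/800:.2f}",(0,495-i),0,.35,(0,255,0),1)
cv2.imwrite("pics/top.png",col)
hm=np.clip(H*255/.2,0,255).astype(np.uint8); cv2.imwrite("pics/toph.png",cv2.applyColorMap(hm,cv2.COLORMAP_JET))
E
```

```text
(no output)
```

View pics/top.png

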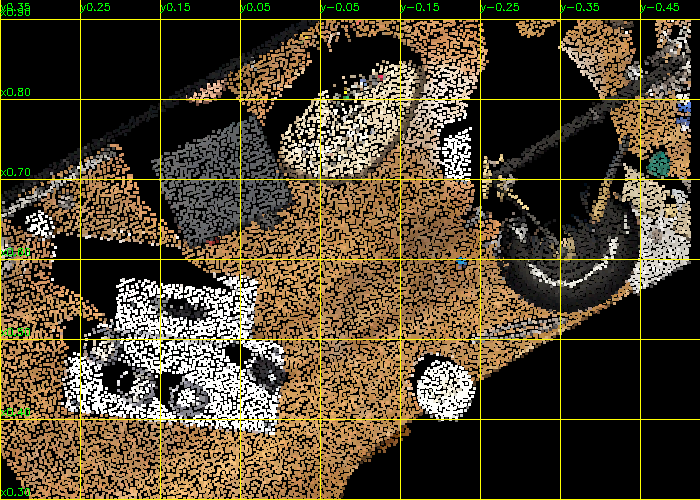

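Call:
send_rows(
  fingers=[1,1,1,1,1,1,1,1,1,1],
  dp=[
    [15,-20,3],
    [30,-45,6],
    [50,-70,9],
    [70,-95,12],
    [85,-120,15],
    [105,-145,18],
    [120,-170,21],
    [135,-190,24],
    [150,-212,27],
    [168,-235,30],
  ],
  turn=[
    [0,0,-0.07],
    [0,0,-0.14],
    [0,0,-0.21],
    [0,0,-0.28],
    [0,0,-0.35],
    [0,0,-0.42],
    [0,0,-0.49],
    [0,0,-0.56],
    [0,0,-0.63],
    [0,0,-0.7],
  ],
)

```text
time_s: 0.98
position: [0.3677, 0.3554, 0.2517]
tcp_rot: [[-0.002, -0.516, 0.857], [-0.001, 0.857, 0.516], [-1.0, 0.001, -0.003]]
force: [0.8, 0.1, -0.2]
opening: 0.996
```

```bash
python3 - <<'E'
from rig import bot
import numpy as np
s=bot.read_state(); print({k:np.round(s[k],3).tolist() for k in("time_s","position","tcp_rot","force","joint_positions")})
p=s["position"]; z=s["tcp_rot"][:,2] if hasattr(s["tcp_rot"],"shape") else np.array(s["tcp_rot"])[:,2]
print("dp",(np.array([.535,.1214,.25])-p)*1000,"dyaw",np.radians(-6.6)-np.arctan2(z[1],z[0]))
E
```

```text
{'time_s': 0.983, 'position': [0.368, 0.355, 0.252], 'tcp_rot': [[-0.002, -0.516, 0.857], [-0.001, 0.857, 0.516], [-1.0, 0.001, -0.003]], 'force': [0.811, 0.116, -0.189], 'joint_positions': [31.473, 19.415, 96.074, 0.035, 64.657, 0.406]}
dp [ 167.32269907 -234.01935017   -1.74474903] dyaw -0.657147387169869
```

Call:
send_rows(
  fingers=[1,1,1,1,1,1,1,1,1,1],
  dp=[
    [18,-25,0],
    [36,-50,0],
    [54,-75,0],
    [72,-100,0],
    [90,-125,0],
    [108,-150,-1],
    [126,-175,-1],
    [144,-200,-2],
    [158,-222,-2],
    [167,-234,-2],
  ],
  turn=[
    [0,0,-0.07],
    [0,0,-0.14],
    [0,0,-0.21],
    [0,0,-0.28],
    [0,0,-0.35],
    [0,0,-0.42],
    [0,0,-0.49],
    [0,0,-0.56],
    [0,0,-0.62],
    [0,0,-0.657],
  ],
)

```text
time_s: 1.82
position: [0.5361, 0.1189, 0.2495]
tcp_rot: [[-0.002, 0.12, 0.993], [0.0, 0.993, -0.12], [-1.0, -0.0, -0.002]]
force: [-0.4, 0.2, 0.6]
opening: 1.001
```

Call:
send_rows(
  fingers=[1,1],
  dp=[
    [0,0,0],
    [0,0,0],
  ],
  turn=[
    [0,0,0],
    [0,0,0],
  ],
)

```text
time_s: 1.98
position: [0.536, 0.1186, 0.2491]
tcp_rot: [[-0.003, 0.12, 0.993], [0.001, 0.993, -0.12], [-1.0, 0.0, -0.003]]
force: [-0.6, 0.0, -0.7]
opening: 0.996
```

```bash
python3 - <<'E'
from rig import bot
import numpy as np,cv2,pickle
s=bot.read_state(); print({k:np.round(s[k],3).tolist() for k in("time_s","position","tcp_rot","force","joint_positions")})
c=bot.capture("wrist"); c["s"]=s; pickle.dump(c,open("w1.pkl","wb")); cv2.imwrite("pics/w1.png",c["img"])
E
```

```text
{'time_s': 1.983, 'position': [0.536, 0.119, 0.249], 'tcp_rot': [[-0.003, 0.12, 0.993], [0.001, 0.993, -0.12], [-1.0, 0.0, -0.003]], 'force': [-0.614, 0.034, -0.7], 'joint_positions': [0.791, 22.622, 91.166, 0.038, 66.398, 7.692]}
```

View pics/w1.png

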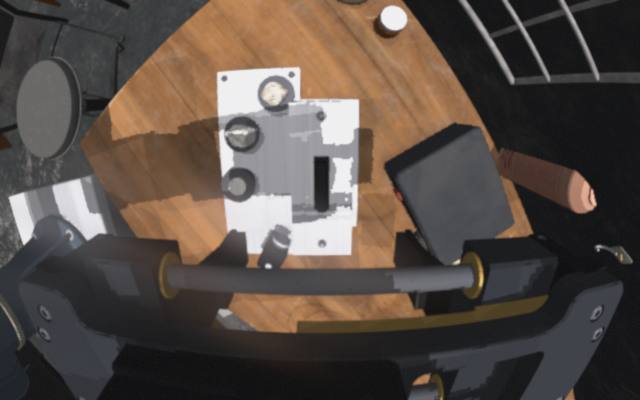

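```bash
cat >> h.py <<'E'
def wplane(c,u,v,z):
    K=c["mtx"]; a=(u-K[0,2])/K[0,0]; b=(v-K[1,2])/K[1,1]; th=np.hypot(a,b)
    k=np.sin(th)/th if th>0 else 1
    r=np.array([a*k,-b*k,-np.cos(th)])
    he=np.array(c["hand_eye"]); R=np.array(c["s"]["tcp_rot"]); o=np.array(c["s"]["position"])
    ow=R@he[:3,3]+o; rw=R@he[:3,:3]@r
    return ow+rw*(z-ow[2])/rw[2]
E
python3 - <<'E'
from h import *
c=pickle.load(open("w1.pkl","rb"))
cv2.imwrite("pics/w1z.png",cv2.resize(c["img"][60:265,205:385],None,fx=2.9,fy=2.9,interpolation=cv2.INTER_CUBIC))
g=c["img"].max(2)
m=(g[140:225,300:345]<45).astype(np.uint8); k,l,st,ce=cv2.connectedComponentsWithStats(m)
for i in range(1,k):
    if st[i,4]>30:
        print(st[i],ce[i]); x,y,w,h=st[i,:4]+[300,140,0,0]
        for z in(.127,.103): print(z,[wplane(c,a,b,z)[:2].round(4).tolist() for a,b in((x-.5,y-.5),(x+w-.5,y-.5),(x-.5,y+h-.5),(x+w-.5,y+h-.5))])
for u,v in((321,116),(321.5,243)): print("pin",wplane(c,u,v,.108).round(4))
E
```

```text
[ 15  17  13  49 572] [21.23951049 39.56993007]
0.127 [[0.534, 0.1529], [0.546, 0.1515], [0.528, 0.1056], [0.5404, 0.1041]]
0.103 [[0.533, 0.1493], [0.546, 0.1477], [0.5265, 0.0979], [0.54, 0.0963]]
pin [0.5445 0.189  0.108 ]
pin [0.5288 0.0565 0.108 ]
```

View pics/w1z.png

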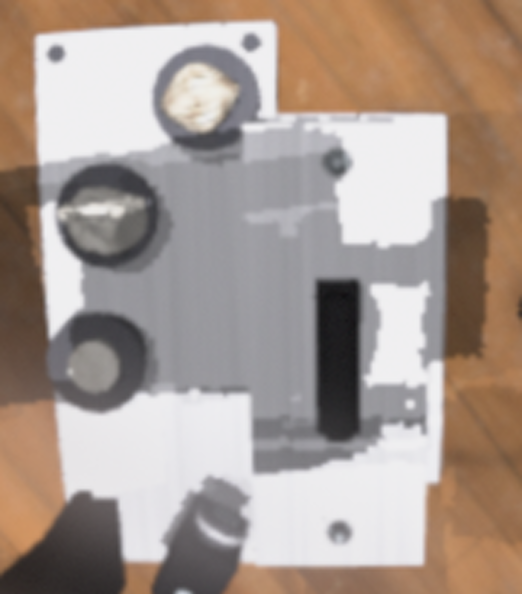

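Call:
send_rows(
  fingers=[0.5,0.5,0.5,0.5,0.5,0.5,0.5,0.5,0.5,0.5],
  dp=[
    [0,2,-10],
    [0,3,-25],
    [0,3.4,-42],
    [0,3.4,-60],
    [0,3.4,-77],
    [0,3.4,-94],
    [0,3.4,-110],
    [0,3.4,-125],
    [0,3.4,-135],
    [0,3.4,-142],
  ],
  turn=[
    [0,0,0],
    [0,0,0.004],
    [0,0,0.004],
    [0,0,0.004],
    [0,0,0.004],
    [0,0,0.004],
    [0,0,0.004],
    [0,0,0.004],
    [0,0,0.004],
    [0,0,0.004],
  ],
)

```text
time_s: 2.87
position: [0.5335, 0.1242, 0.1056]
tcp_rot: [[-0.007, 0.113, 0.994], [0.001, 0.994, -0.113], [-1.0, 0.0, -0.007]]
force: [0.1, -0.4, -0.3]
opening: 0.508
```

Call:
send_rows(
  fingers=[0.5,0.4,0,0,0,0,0,0],
  dp=[
    [0,0,0],
    [0,0,0],
    [0,0,0],
    [0,0,0],
    [0,0,0],
    [0,0,0],
    [0,0,0],
    [0,0,0],
  ],
  turn=[
    [0,0,0],
    [0,0,0],
    [0,0,0],
    [0,0,0],
    [0,0,0],
    [0,0,0],
    [0,0,0],
    [0,0,0],
  ],
)

```text
time_s: 3.53
position: [0.5356, 0.1241, 0.1072]
tcp_rot: [[-0.002, 0.113, 0.994], [0.001, 0.994, -0.113], [-1.0, 0.001, -0.002]]
force: [0.2, -0.1, 5.1]
opening: 0.111
```

Call:
send_rows(
  fingers=[0,0,0,0,0,0,0,0,0,0],
  dp=[
    [0,0,2],
    [0,0,6],
    [0,0,12],
    [0,0,19],
    [0,0,27],
    [0,0,36],
    [0,0,45],
    [0,0,54],
    [0,0,62],
    [0,0,68],
  ],
  turn=[
    [0,0,0],
    [0,0,0],
    [0,0,0],
    [0,0,0],
    [0,0,0],
    [0,0,0],
    [0,0,0],
    [0,0,0],
    [0,0,0],
    [0,0,0],
  ],
)

```text
time_s: 4.37
position: [0.5359, 0.1241, 0.1765]
tcp_rot: [[-0.001, 0.113, 0.994], [0.001, 0.994, -0.113], [-1.0, 0.001, -0.001]]
force: [-0.2, -0.7, -2.1]
opening: 0.113
```

Call:
send_rows(
  fingers=[0,0],
  dp=[
    [0,0,0],
    [0,0,0],
  ],
  turn=[
    [0,0,0],
    [0,0,0],
  ],
)

```text
time_s: 4.53
position: [0.5363, 0.1241, 0.1772]
tcp_rot: [[0.001, 0.113, 0.994], [0.001, 0.994, -0.113], [-1.0, 0.001, 0.001]]
force: [-0.5, 0.4, -2.1]
opening: 0.115
```

```bash
python3 - <<'E'
from rig import bot
import numpy as np,cv2,pickle
s=bot.read_state(); print({k:np.round(s[k],3).tolist() for k in("time_s","position","force","joint_positions","opening")})
c=bot.capture("side"); cv2.imwrite("pics/s1.png",c["img"][100:400,100:500]); pickle.dump(c,open("s1.pkl","wb"))
E
```

```text
{'time_s': 4.533, 'position': [0.536, 0.124, 0.177], 'force': [-0.549, 0.356, -2.144], 'joint_positions': [1.363, 27.886, 95.588, 0.072, 56.475, 7.812], 'opening': 0.115}
```

View pics/s1.png

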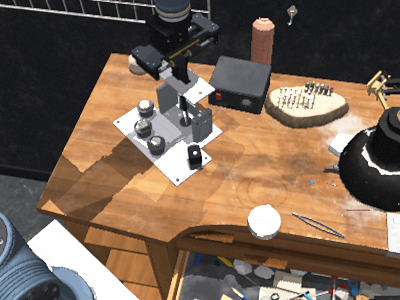

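Call:
send_rows(
  fingers=[0,0,0,0,0,0,0,0,0,0],
  dp=[
    [2,-8,2],
    [5,-25,2],
    [9,-50,2],
    [14,-80,2],
    [20,-110,2],
    [25,-140,2],
    [30,-170,2],
    [34,-198,2],
    [37,-218,2],
    [39,-229,2],
  ],
  turn=[
    [0,0,0],
    [0,0,0],
    [0,0,0],
    [0,0,0],
    [0,0,0],
    [0,0,0],
    [0,0,0],
    [0,0,0],
    [0,0,0],
    [0,0,0],
  ],
)

```text
time_s: 5.42
position: [0.5751, -0.1084, 0.1782]
tcp_rot: [[-0.001, 0.116, 0.993], [0.0, 0.993, -0.116], [-1.0, 0.0, -0.001]]
force: [-0.2, -0.1, -2.2]
opening: 0.111
```

Call:
send_rows(
  fingers=[0,0,0,0,0,0,0,0,0,0],
  dp=[
    [0,0,0],
    [0,0,-10],
    [0,0,-25],
    [0,0,-42],
    [0,0,-60],
    [0,0,-78],
    [0,0,-96],
    [0,0,-114],
    [0,0,-130],
    [0,0,-143],
  ],
  turn=[
    [0,0,0],
    [0,0,0],
    [0,0,0],
    [0,0,0],
    [0,0,0],
    [0,0,0],
    [0,0,0],
    [0,0,0],
    [0,0,0],
    [0,0,0],
  ],
)

```text
time_s: 6.25
position: [0.5736, -0.106, 0.0331]
tcp_rot: [[-0.004, 0.114, 0.993], [0.002, 0.994, -0.114], [-1.0, 0.001, -0.004]]
force: [-0.6, 0.6, -1.6]
opening: 0.11
```

```bash
python3 - <<'E'
from rig import bot
import numpy as np,cv2,pickle
s=bot.read_state(); print({k:np.round(s[k],4).tolist() for k in("time_s","position","force","joint_positions","opening")})
c=bot.capture("side"); cv2.imwrite("pics/s2.png",cv2.resize(c["img"][150:350,220:480],None,fx=3,fy=3)); pickle.dump(c,open("s2.pkl","wb"))
E
```

```text
{'time_s': 6.25, 'position': [0.5736, -0.106, 0.0331], 'force': [-0.6013, 0.5887, -1.6014], 'joint_positions': [-21.444, 42.6356, 95.6231, 0.0288, 41.9755, -14.9325], 'opening': 0.1098}
```

View pics/s2.png

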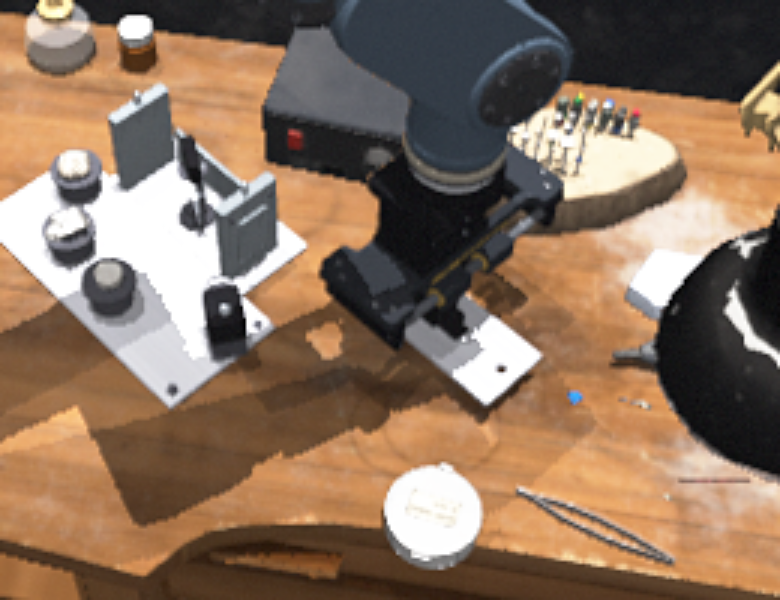

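Call:
send_rows(
  fingers=[0,0,0,0,0,0,0],
  dp=[
    [0,0,-5],
    [0,0,-10],
    [0,0,-15],
    [0,0,-18],
    [0,0,-21],
    [0,0,-22.5],
    [0,0,-23],
  ],
  turn=[
    [0,0,0],
    [0,0,0],
    [0,0,0],
    [0,0,0],
    [0,0,0],
    [0,0,0],
    [0,0,0],
  ],
)

```text
time_s: 6.88
position: [0.5725, -0.1055, 0.0092]
tcp_rot: [[-0.007, 0.114, 0.993], [0.003, 0.993, -0.114], [-1.0, 0.002, -0.007]]
force: [-3.0, 1.2, 7.0]
opening: 0.112
```

Call:
send_rows(
  fingers=[0,0,0],
  dp=[
    [0,0,-0.5],
    [0,0,-1],
    [0,0,-1],
  ],
  turn=[
    [0,0,0],
    [0,0,0],
    [0,0,0],
  ],
)

```text
time_s: 7.13
position: [0.5731, -0.1058, 0.0092]
tcp_rot: [[-0.005, 0.114, 0.993], [0.003, 0.993, -0.114], [-1.0, 0.002, -0.005]]
force: [-1.6, 1.2, 5.9]
opening: 0.11
```

Call:
send_rows(
  fingers=[0.2,0.35,0.4,0.4,0.4,0.4],
  dp=[
    [0,0,0],
    [0,0,0],
    [0,0,0],
    [0,0,0],
    [0,0,0],
    [0,0,0],
  ],
  turn=[
    [0,0,0],
    [0,0,0],
    [0,0,0],
    [0,0,0],
    [0,0,0],
    [0,0,0],
  ],
)

```text
time_s: 7.63
position: [0.573, -0.1058, 0.009]
tcp_rot: [[-0.005, 0.114, 0.993], [0.003, 0.993, -0.114], [-1.0, 0.002, -0.005]]
force: [-0.5, -0.7, -0.2]
opening: 0.389
```

Call:
send_rows(
  fingers=[0.4,0.4,0.4,0.4,0.4,0.4,0.4,0.4,0.4,0.4],
  dp=[
    [0,0,3],
    [0,0,8],
    [0,0,16],
    [0,0,30],
    [0,0,50],
    [0,0,75],
    [0,0,100],
    [0,0,125],
    [0,0,150],
    [0,0,165],
  ],
  turn=[
    [0,0,0],
    [0,0,0],
    [0,0,0],
    [0,0,0],
    [0,0,0],
    [0,0,0],
    [0,0,0],
    [0,0,0],
    [0,0,0],
    [0,0,0],
  ],
)

```text
time_s: 8.47
position: [0.5742, -0.1062, 0.1778]
tcp_rot: [[-0.001, 0.114, 0.993], [0.001, 0.993, -0.114], [-1.0, 0.001, -0.001]]
force: [0.5, 0.5, -0.8]
opening: 0.399
```

```bash
python3 - <<'E'
from rig import bot
import numpy as np,cv2,pickle
from h import *
s=bot.read_state(); print({k:np.round(s[k],4).tolist() for k in("time_s","position","force","joint_positions","opening")})
c=bot.capture("side"); cv2.imwrite("pics/s3.png",cv2.resize(c["img"][150:350,220:480],None,fx=3,fy=3)); pickle.dump(c,open("s3.pkl","wb"))
z=s["tcp_rot"][:,2]; print(np.degrees(np.arctan2(z[1],z[0])))
q=cloud(c); m=(abs(q[...,0]-.573)<.06)&(abs(q[...,1]+.106)<.12); print(np.histogram(q[m][:,2],bins=[-.01,0,.003,.007,.012,.025,.035,.06,.1,.3]))
E
```

```text
{'time_s': 8.4667, 'position': [0.5742, -0.1062, 0.1778], 'force': [0.5378, 0.5465, -0.8457], 'joint_positions': [-21.4487, 30.2195, 90.6757, 0.0335, 59.1546, -14.9173], 'opening': 0.3988}
-6.548583099105911
(array([2113,  870,  815,   93,   61,   64,    0,    0, 1140]), array([-0.01 ,  0.   ,  0.003,  0.007,  0.012,  0.025,  0.035,  0.06 ,
        0.1  ,  0.3  ]))
```

View pics/s3.png

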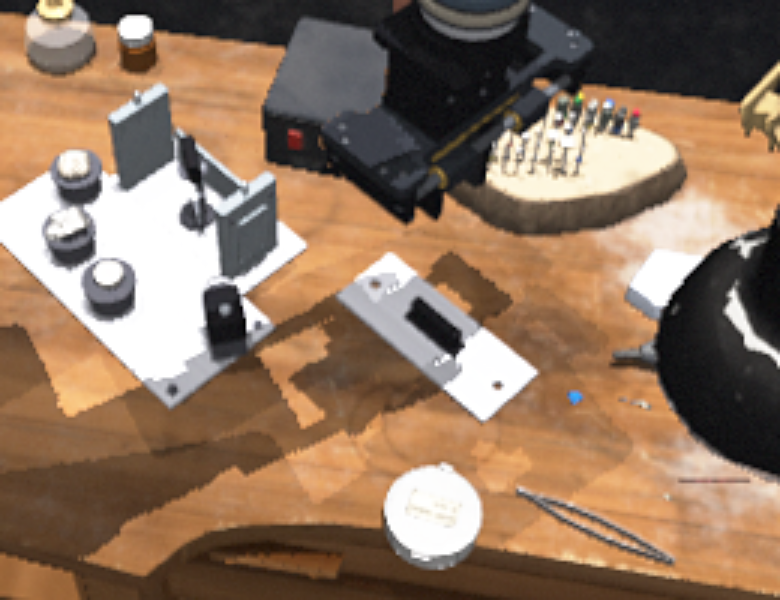

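Call:
send_rows(
  fingers=[0.4,0.4,0.4,0.4,0.4,0.4,0.4,0.4,0.4,0.4],
  dp=[
    [-2,8,5],
    [-5,25,10],
    [-9,50,15],
    [-14,80,22],
    [-20,110,22],
    [-25,140,22],
    [-30,170,22],
    [-34,198,22],
    [-37,218,22],
    [-38,228,22],
  ],
  turn=[
    [0,0,-0.05],
    [0,0,-0.1],
    [0,0,-0.15],
    [0,0,-0.2],
    [0,0,-0.26],
    [0,0,-0.32],
    [0,0,-0.38],
    [0,0,-0.44],
    [0,0,-0.49],
    [0,0,-0.525],
  ],
)

```text
time_s: 9.35
position: [0.5362, 0.124, 0.2019]
tcp_rot: [[0.002, 0.596, 0.803], [-0.002, 0.803, -0.596], [-1.0, -0.001, 0.002]]
force: [-0.0, 0.0, -0.4]
opening: 0.401
```

Call:
send_rows(
  fingers=[0.4,0.4],
  dp=[
    [0,0,0],
    [0,0,0],
  ],
  turn=[
    [0,0,0],
    [0,0,0],
  ],
)

```text
time_s: 9.52
position: [0.5354, 0.1247, 0.2017]
tcp_rot: [[0.001, 0.594, 0.804], [-0.002, 0.804, -0.594], [-1.0, -0.001, 0.002]]
force: [0.6, -0.2, -0.2]
opening: 0.4
```

```bash
python3 - <<'E'
from rig import bot
from h import *
s=bot.read_state(); print({k:np.round(s[k],4).tolist() for k in("time_s","position","force","joint_positions","opening")})
c=bot.capture("wrist"); c["s"]=s; pickle.dump(c,open("w2.pkl","wb")); cv2.imwrite("pics/w2.png",cv2.resize(c["img"][60:260,200:440],None,fx=3,fy=3,interpolation=cv2.INTER_CUBIC))
z=s["tcp_rot"][:,2]; print(np.degrees(np.arctan2(z[1],z[0])))
E
```

```text
{'time_s': 9.5167, 'position': [0.5354, 0.1247, 0.2017], 'force': [0.6364, -0.197, -0.1871], 'joint_positions': [1.5219, 25.9502, 94.2761, -0.1317, 59.7317, 38.0431], 'opening': 0.3998}
-36.45481490567478
```

View pics/w2.png

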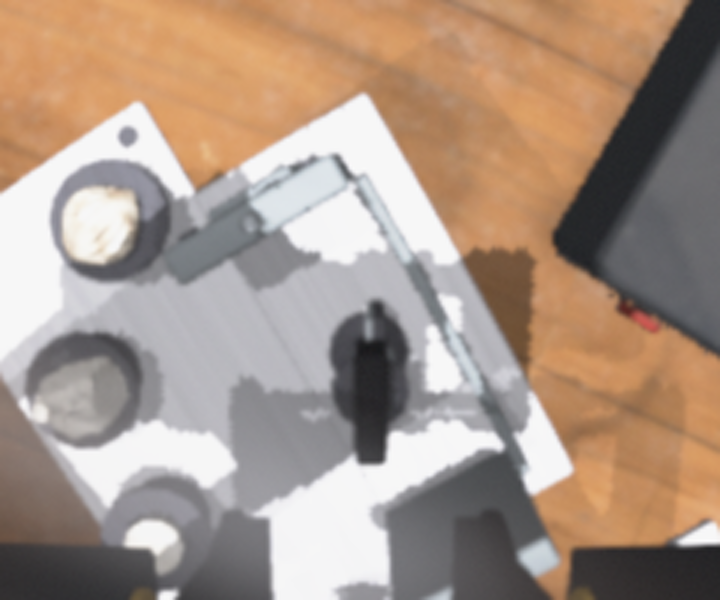

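```bash
python3 - <<'E'
from h import *
c=pickle.load(open("w2.pkl","rb")); R=c["s"]["tcp_rot"]; p=c["s"]["position"]
for nm,u,v in(("far",200+372/3-.3,60+342/3),("near",200+370/3-.3,60+462/3),("mid",200+371/3-.3,60+402/3)):
    w=wplane(c,u,v,.093); print(nm,w.round(4),"tool",((w-p)@R).round(4))
for nm,u,v in(("pinL",200+251/3,60+222/3),):
    w=wplane(c,u,v,.108); print(nm,w.round(4))
E
```

```text
far [0.5494 0.1389 0.093 ] tool [0.1087 0.0199 0.0026]
near [0.5264 0.1087 0.093 ] tool [ 0.1087 -0.018   0.002 ]
mid [0.5381 0.1241 0.093 ] tool [0.1087 0.0013 0.0023]
pinL [0.5448 0.1888 0.108 ]
```

Call:
send_rows(
  fingers=[0.4,0.4,0.4,0.4,0.4,0.4,0.4,0.4,0.4,0.4],
  dp=[
    [1,0,-8],
    [1.6,-1,-20],
    [1.6,-1,-36],
    [1.6,-1,-53],
    [1.6,-1,-70],
    [1.6,-1,-87],
    [1.6,-1,-103],
    [1.6,-1,-118],
    [1.6,-1,-130],
    [1.6,-1,-136],
  ],
  turn=[
    [0,0,0],
    [0,0,0],
    [0,0,0],
    [0,0,0],
    [0,0,0],
    [0,0,0],
    [0,0,0],
    [0,0,0],
    [0,0,0],
    [0,0,0],
  ],
)

```text
time_s: 10.4
position: [0.5365, 0.1216, 0.0636]
tcp_rot: [[-0.002, 0.596, 0.803], [-0.002, 0.803, -0.596], [-1.0, -0.003, -0.0]]
force: [0.6, -0.5, -0.1]
opening: 0.399
```

Call:
send_rows(
  fingers=[0.4,0.4],
  dp=[
    [0,0,0],
    [0,0,0],
  ],
  turn=[
    [0,0,0],
    [0,0,0],
  ],
)

```text
time_s: 10.57
position: [0.5363, 0.1207, 0.0629]
tcp_rot: [[-0.003, 0.597, 0.802], [-0.003, 0.802, -0.597], [-1.0, -0.004, -0.001]]
force: [-0.3, -0.2, 0.4]
opening: 0.398
```

```bash
python3 - <<'E'
from rig import bot
from h import *
s=bot.read_state(); print({k:np.round(s[k],4).tolist() for k in("time_s","position","force","moment","opening")})
c=bot.capture("wrist"); c["s"]=s; pickle.dump(c,open("w3.pkl","wb")); cv2.imwrite("pics/w3.png",c["img"])
c=bot.capture("side"); cv2.imwrite("pics/s4.png",cv2.resize(c["img"][130:330,200:400],None,fx=3,fy=3,interpolation=cv2.INTER_CUBIC))
E
```

```text
{'time_s': 10.5667, 'position': [0.5363, 0.1207, 0.0629], 'force': [-0.3102, -0.1663, 0.3926], 'moment': [-0.0893, 0.0589, -0.0066], 'opening': 0.3981}
```

View pics/w3.png

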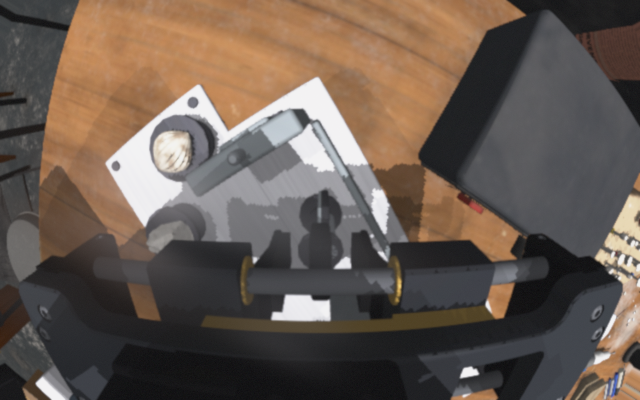

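View pics/s4.png

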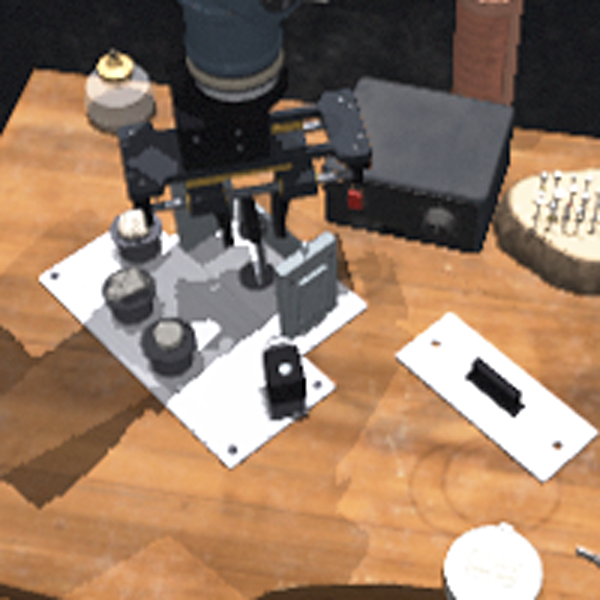

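Call:
send_rows(
  fingers=[0.4,0.4,0.3,0.2,0,0,0,0,0],
  dp=[
    [0.5,2,2],
    [0.5,2,2],
    [0.5,2,2],
    [0.5,2,2],
    [0.5,2,2],
    [0.5,2,2],
    [0.5,2,2],
    [0.5,2,2],
    [0.5,2,2],
  ],
  turn=[
    [0,0,0],
    [0,0,0],
    [0,0,0],
    [0,0,0],
    [0,0,0],
    [0,0,0],
    [0,0,0],
    [0,0,0],
    [0,0,0],
  ],
)

```text
time_s: 11.42
position: [0.538, 0.1232, 0.0664]
tcp_rot: [[-0.0, 0.597, 0.803], [-0.002, 0.803, -0.597], [-1.0, -0.002, 0.001]]
force: [0.4, -0.3, 4.4]
opening: 0.264
```

```bash
python3 - <<'E'
from rig import bot
from h import *
s=bot.read_state(); print({k:np.round(s[k],4).tolist() for k in("time_s","position","force","moment","opening")})
z=s["tcp_rot"][:,2]; print(np.degrees(np.arctan2(z[1],z[0])))
E
```

```text
{'time_s': 11.4167, 'position': [0.538, 0.1232, 0.0664], 'force': [0.4233, -0.2701, 4.3702], 'moment': [-0.1003, 0.059, -0.0116], 'opening': 0.2637}
-36.625705517376716
```

Call:
send_rows(
  fingers=[0,0,0],
  dp=[
    [0,0,0],
    [0,0,0],
    [0,0,0],
  ],
  turn=[
    [0,0,0],
    [0,0,0],
    [0,0,0],
  ],
)

```text
time_s: 11.67
position: [0.538, 0.1232, 0.0664]
tcp_rot: [[-0.0, 0.597, 0.803], [-0.002, 0.803, -0.597], [-1.0, -0.002, 0.001]]
force: [-1.2, 0.4, 3.9]
opening: 0.265
```

```bash
python3 - <<'E'
from rig import bot
from h import *
s=bot.read_state(); print({k:np.round(s[k],4).tolist() for k in("time_s","position","force","moment","opening")})
c=bot.capture("wrist"); c["s"]=s; pickle.dump(c,open("w4.pkl","wb")); cv2.imwrite("pics/w4.png",cv2.resize(c["img"][80:340,190:450],None,fx=2.3,fy=2.3))
c=bot.capture("side"); cv2.imwrite("pics/s5.png",cv2.resize(c["img"][165:275,220:330],None,fx=5.4,fy=5.4,interpolation=cv2.INTER_CUBIC))
E
```

```text
{'time_s': 11.6667, 'position': [0.538, 0.1232, 0.0664], 'force': [-1.196, 0.4124, 3.884], 'moment': [-0.1721, 0.0956, 0.005], 'opening': 0.265}
```

View pics/w4.png

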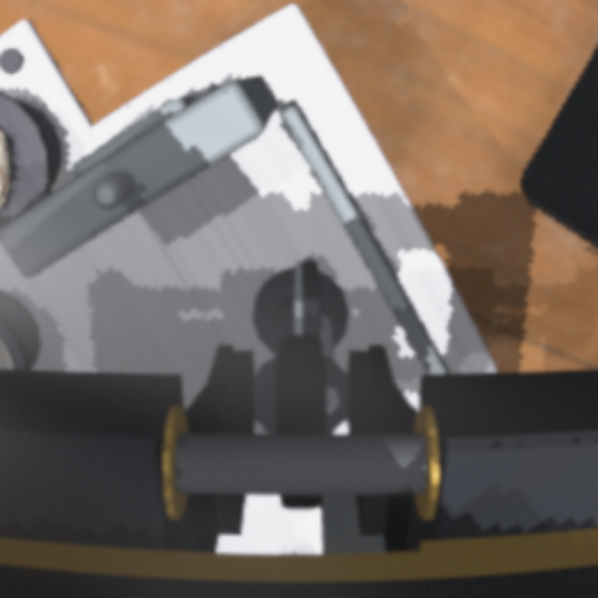

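View pics/s5.png

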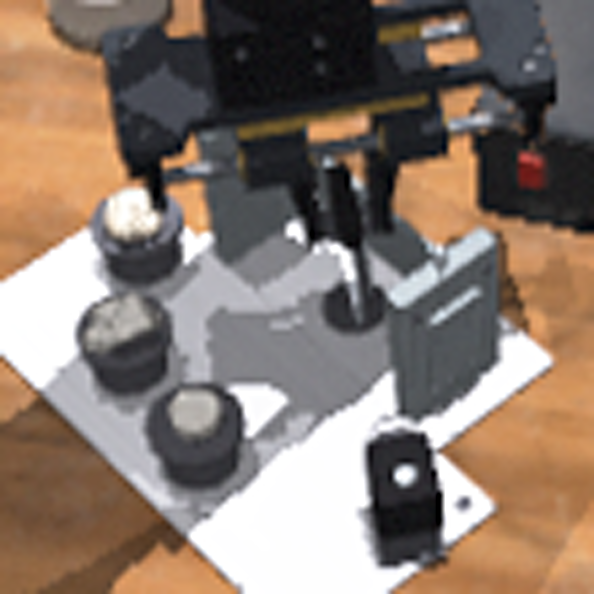

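Call:
send_rows(
  fingers=[0.4,0.4,0.4,0.4,0.4,0.4],
  dp=[
    [0,0,0],
    [0,0,0],
    [0,0,0],
    [0,0,4],
    [0,0,8],
    [0,0,8],
  ],
  turn=[
    [0,0,0],
    [0,0,0],
    [0,0,0],
    [0,0,0],
    [0,0,0],
    [0,0,0],
  ],
)

```text
time_s: 12.27
position: [0.5384, 0.1232, 0.0751]
tcp_rot: [[0.001, 0.597, 0.803], [-0.002, 0.803, -0.597], [-1.0, -0.001, 0.002]]
force: [-0.0, -1.0, -1.2]
opening: 0.399
```

Call:
send_rows(
  fingers=[0.3,0.2,0,0,0,0,0,0,0,0],
  dp=[
    [0,0,0],
    [0,0,0],
    [0,0,0],
    [0,0,0],
    [0,0,0],
    [0,0,0],
    [0,0,0],
    [0,0,0],
    [0,0,0],
    [0,0,0],
  ],
  turn=[
    [0,0,0],
    [0,0,0],
    [0,0,0],
    [0,0,0],
    [0,0,0],
    [0,0,0],
    [0,0,0],
    [0,0,0],
    [0,0,0],
    [0,0,0],
  ],
)

```text
time_s: 13.1
position: [0.5382, 0.1234, 0.075]
tcp_rot: [[0.001, 0.597, 0.803], [-0.002, 0.803, -0.597], [-1.0, -0.001, 0.002]]
force: [-1.2, 1.0, 0.1]
opening: 0.111
```

```bash
python3 - <<'E'
from rig import bot
from h import *
s=bot.read_state(); print({k:np.round(s[k],4).tolist() for k in("time_s","position","force","moment","opening","tau")})
z=s["tcp_rot"][:,2]; print(np.degrees(np.arctan2(z[1],z[0])))
c=bot.capture("wrist"); c["s"]=s; pickle.dump(c,open("w5.pkl","wb")); cv2.imwrite("pics/w5.png",cv2.resize(c["img"][80:340,190:450],None,fx=2.3,fy=2.3))
c=bot.capture("side"); cv2.imwrite("pics/s6.png",cv2.resize(c["img"][165:275,220:330],None,fx=5.4,fy=5.4,interpolation=cv2.INTER_CUBIC))
E
```

```text
{'time_s': 13.1, 'position': [0.5382, 0.1234, 0.075], 'force': [-1.1789, 0.9659, 0.095], 'moment': [0.0914, 0.2864, 0.0007], 'opening': 0.1107, 'tau': [-0.6866, -41.9131, -10.8364, -0.163, -0.2556, 0.0279]}
-36.62480058588358
```

View pics/w5.png

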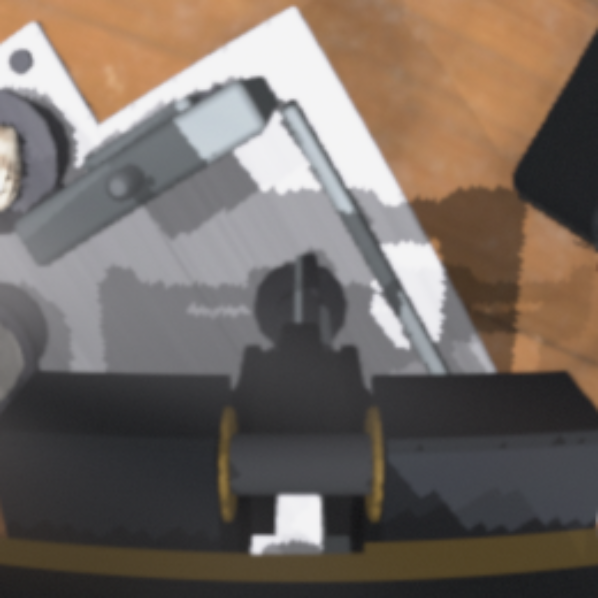

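View pics/s6.png

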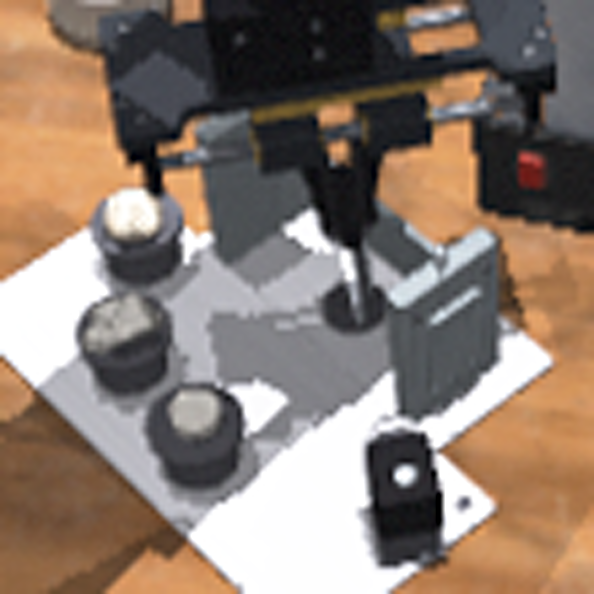

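Call:
send_rows(
  fingers=[0,0,0,0,0,0,0,0,0,0],
  dp=[
    [0,0,0],
    [0,0,0],
    [0,0,0],
    [0,0,0],
    [0,0,0],
    [0,0,0],
    [0,0,0],
    [0,0,0],
    [0,0,0],
    [0,0,0],
  ],
  turn=[
    [0,0,0.03],
    [0,0,0.08],
    [0,0,0.14],
    [0,0,0.2],
    [0,0,0.26],
    [0,0,0.32],
    [0,0,0.38],
    [0,0,0.44],
    [0,0,0.5],
    [0,0,0.56],
  ],
)

```text
time_s: 14.03
position: [0.537, 0.1238, 0.075]
tcp_rot: [[-0.001, 0.077, 0.997], [-0.001, 0.997, -0.077], [-1.0, -0.001, -0.001]]
force: [-2.5, 2.5, 1.2]
opening: 0.111
```

```bash
python3 - <<'E'
from rig import bot
from h import *
s=bot.read_state(); print({k:np.round(s[k],4).tolist() for k in("time_s","position","force","moment","opening")})
z=s["tcp_rot"][:,2]; a=np.degrees(np.arctan2(z[1],z[0])); print(a, np.radians(28.4-a))
E
```

```text
{'time_s': 14.0333, 'position': [0.537, 0.1238, 0.075], 'force': [-2.4739, 2.4787, 1.21], 'moment': [0.2917, 0.4197, -0.0798], 'opening': 0.1108}
-4.410251296142563 0.5726469135244248
```

Small side forces; continue the turn.

Call:
send_rows(
  fingers=[0,0,0,0,0,0,0,0,0,0],
  dp=[
    [0,0,0],
    [0,0,0],
    [0,0,0],
    [0,0,0],
    [0,0,0],
    [0,0,0],
    [0,0,0],
    [0,0,0],
    [0,0,0],
    [0,0,0],
  ],
  turn=[
    [0,0,0.06],
    [0,0,0.12],
    [0,0,0.18],
    [0,0,0.24],
    [0,0,0.3],
    [0,0,0.36],
    [0,0,0.42],
    [0,0,0.48],
    [0,0,0.54],
    [0,0,0.573],
  ],
)

```text
time_s: 14.87
position: [0.5356, 0.1236, 0.075]
tcp_rot: [[-0.003, -0.478, 0.878], [-0.002, 0.878, 0.478], [-1.0, 0.0, -0.003]]
force: [-2.6, -0.3, 1.5]
opening: 0.109
```

Call:
send_rows(
  fingers=[0,0,0,0],
  dp=[
    [0,0,0],
    [0,0,0],
    [0,0,0],
    [0,0,0],
  ],
  turn=[
    [0,0,0],
    [0,0,0],
    [0,0,0],
    [0,0,0],
  ],
)

```text
time_s: 15.2
position: [0.5356, 0.1236, 0.075]
tcp_rot: [[-0.003, -0.478, 0.879], [-0.002, 0.879, 0.478], [-1.0, 0.0, -0.003]]
force: [-1.1, -0.1, 0.9]
opening: 0.113
```

```bash
python3 - <<'E'
from rig import bot
from h import *
s=bot.read_state(); print({k:np.round(s[k],4).tolist() for k in("time_s","position","force","moment","opening")})
z=s["tcp_rot"][:,2]; print(np.degrees(np.arctan2(z[1],z[0])))
c=bot.capture("wrist"); c["s"]=s; pickle.dump(c,open("w6.pkl","wb")); cv2.imwrite("pics/w6.png",c["img"])
c=bot.capture("side"); pickle.dump(c,open("s7.pkl","wb")); cv2.imwrite("pics/s7.png",cv2.resize(c["img"][150:350,220:480],None,fx=3,fy=3,interpolation=cv2.INTER_CUBIC))
E
```

```text
{'time_s': 15.2, 'position': [0.5356, 0.1236, 0.075], 'force': [-1.1353, -0.0877, 0.8714], 'moment': [0.0477, 0.1535, -0.038], 'opening': 0.1125}
28.523447051011303
```

View pics/w6.png

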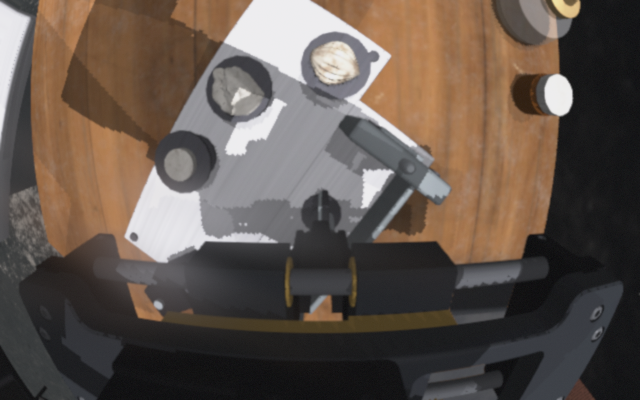

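View pics/s7.png

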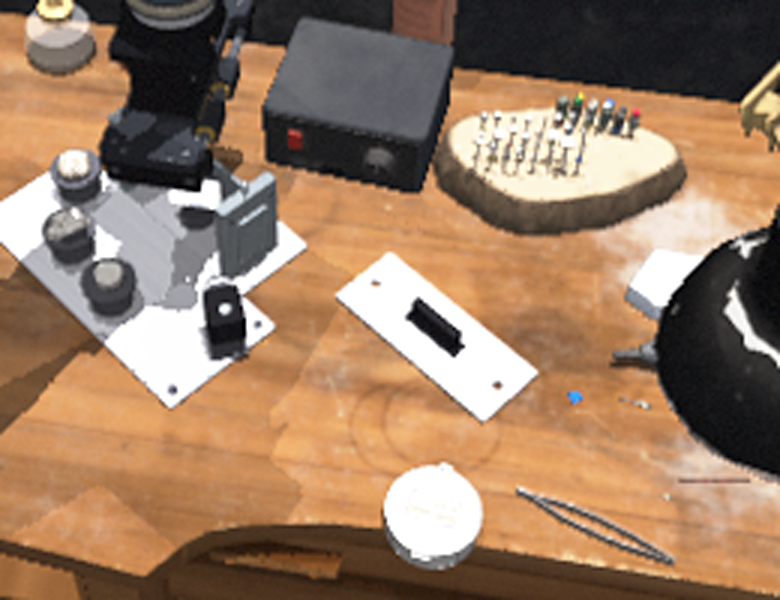

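```bash
python3 - <<'E'
from h import *
o=[cv2.resize(pickle.load(open(f,"rb"))["img"][170:260,285:360],None,fx=5,fy=5,interpolation=cv2.INTER_CUBIC) for f in("w5.pkl","w6.pkl")]
cv2.imwrite("pics/cmp.png",np.hstack(o))
a=pickle.load(open("side0.pkl","rb"));b=pickle.load(open("s7.pkl","rb"))
q=cloud(b);m=(abs(q[...,0]-.573)<.03)&(abs(q[...,1]+.106)<.07)&(q[...,2]>.002)&(q[...,2]<.012)
A=np.c_[q[m][:,:2],np.ones(m.sum())];print("cover plane",np.linalg.lstsq(A,q[m][:,2],rcond=None)[0],np.median(q[m][:,2]))
for nm,(x,y,w,h) in dict(tin=(340,300,50,45),tw=(390,305,60,40),disc=(245,230,24,20),shell=(228,214,26,20),cast=(232,196,24,18)).items():
    t=cv2.cvtColor(a["img"][y:y+h,x:x+w],6); r=cv2.matchTemplate(cv2.cvtColor(b["img"][y-6:y+h+6,x-6:x+w+6],6),t,cv2.TM_CCOEFF_NORMED); _,v,_,l=cv2.minMaxLoc(r); print(nm,round(v,2),l[0]-6,l[1]-6)
E
```

```text
cover plane [-0.00615162  0.00113542  0.00808349] 0.004238399199174792
tin 1.0 0 0
tw 1.0 0 0
disc 0.86 0 0
shell 0.87 0 0
cast 0.83 0 0
```

View pics/cmp.png

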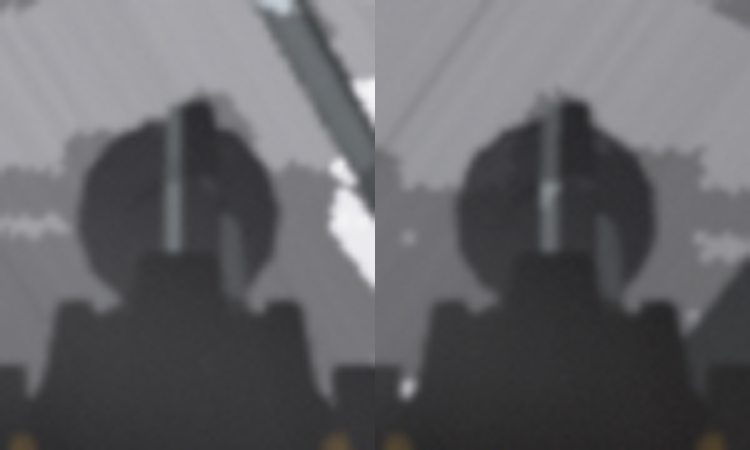

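```bash
python3 - <<'E'
from rig import bot
print(bot.hand_in()); s=bot.read_state(); print(s["time_s"],s["opening"],s["force"])
E
```

```text
the job is handed in; nothing more can be done
None
the job is handed in; nothing more can be done
```

I laid the dust cover flat on the bench, handle up and let go, between the fixture, the tool block and the tin. I then turned the mirror to about 1.137 rad, where the target is 1.134 rad (allowed 1.064 to 1.204). The job was handed in at about 15.3 s with the gripper still holding the knob; it reports no verdict.

The disc is on the right pedestal, at x, y = (-108, -19) mm. It shows there as flat and round, with its top about 43 mm above the bench.

**First grip:** my first close on the knob was about 9 mm too low, and the fingers stopped at 23 mm on what looked like a flange below it. I opened, raised the gripper and closed again at 9.7 mm, which fits the 10 mm bar.

**Last checks:**
- **Mirror:** the gripper turned 65.15° from the parked angle. Wrist pictures from before and after show the mirror in the same place relative to the fingers, so the knob did not slip.
- **Cover:** depth readings put its top about 4 mm above the bench with a tilt of about 0.006 rad, so it lies flat.
- **Pieces, tin and tweezers:** none had shifted by as much as a pixel in the side view. The match was weaker for the three pieces (0.83 to 0.87) because the arm's shadow fell on them.
- **Lamp:** I did not measure it. It looks unmoved in the pictures, and the arm passed well above it.

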